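# Tug-check the three child-safe lids of a laundry-tablet caddy

## Task

The three lids of the laundry-tablet caddy are all down, but some of their child-safe catches may not have caught, and you cannot see which. Going from the robot's left to its right, give each lid a firm upward tug by its knob (6 to 10 N, kept up for half a second); if it gives, press it down again, firmly but without crushing the seal, and tug again until the catch holds, before going on to the next lid. Leave all three lids shut and let go of, and do not disturb the things around the caddy.

Things in the scene. Friction and masses are not known exactly. Their poses are not given: they have to be found in the camera images.
- caddy: Grey plastic laundry-tablet caddy fixed to the board: 150 mm deep (x), 330 wide (y), rim 85 high. Origin: centre of its underside; x away from the robot, y towards the left lid, z up. Three white lids side by side, 108 mm apart along y, hinged on the far rim (axis along y at x +70, z 85 mm). Each has a hidden catch; a shut lid looks the same (within 1 mm) whether its catch holds or not: that is random.
- grip_left (a point): Left lid (left = robot's left, +y): centre of its white ball knob, 24 mm across, on a short stem, 28 mm above the lid's upper face (itself 90 mm above the board) and 120 mm nearer the robot than the hinge axis. Pinched from above along the caddy's y. A free lid (120 g) lifts with under 2 N and falls shut; a caught one gives 1 to 2 mm, then resists like a spring of 2 N/mm.
- lid_left (a joint): Hinge of the left lid (rad): 0 shut on its rubber seal, positive opens upwards, negative when pressed into the seal (2 to 3 N/mm at the knob). A press of 7 to 14 N, differing from lid to lid, sinks the knob 2 to 4 mm and sets the catch, which then stays set; the seal lifts the lid back to 0. Past -0.062 (7.5 mm at the knob, 21 N or more) the seal is crushed.
- strike_left (a joint): How far the sprung strike inside the left catch is drawn up (m) by pulling that lid: 0 at rest, and 0 at rest whether or not the catch has caught; about 1 mm per 2 N of pull. It draws up only if the catch holds.
- grip_middle (a point): Middle lid (left = robot's left, +y): centre of its white ball knob, 24 mm across, on a short stem, 28 mm above the lid's upper face (itself 90 mm above the board) and 120 mm nearer the robot than the hinge axis. Pinched from above along the caddy's y. A free lid (120 g) lifts with under 2 N and falls shut; a caught one gives 1 to 2 mm, then resists like a spring of 2 N/mm.
- lid_middle (a joint): Hinge of the middle lid (rad): 0 shut on its rubber seal, positive opens upwards, negative when pressed into the seal (2 to 3 N/mm at the knob). A press of 7 to 14 N, differing from lid to lid, sinks the knob 2 to 4 mm and sets the catch, which then stays set; the seal lifts the lid back to 0. Past -0.062 (7.5 mm at the knob, 21 N or more) the seal is crushed.
- strike_middle (a joint): How far the sprung strike inside the middle catch is drawn up (m) by pulling that lid: 0 at rest, and 0 at rest whether or not the catch has caught; about 1 mm per 2 N of pull. It draws up only if the catch holds.
- grip_right (a point): Right lid (left = robot's left, +y): centre of its white ball knob, 24 mm across, on a short stem, 28 mm above the lid's upper face (itself 90 mm above the board) and 120 mm nearer the robot than the hinge axis. Pinched from above along the caddy's y. A free lid (120 g) lifts with under 2 N and falls shut; a caught one gives 1 to 2 mm, then resists like a spring of 2 N/mm.
- lid_right (a joint): Hinge of the right lid (rad): 0 shut on its rubber seal, positive opens upwards, negative when pressed into the seal (2 to 3 N/mm at the knob). A press of 7 to 14 N, differing from lid to lid, sinks the knob 2 to 4 mm and sets the catch, which then stays set; the seal lifts the lid back to 0. Past -0.062 (7.5 mm at the knob, 21 N or more) the seal is crushed.
- strike_right (a joint): How far the sprung strike inside the right catch is drawn up (m) by pulling that lid: 0 at rest, and 0 at rest whether or not the catch has caught; about 1 mm per 2 N of pull. It draws up only if the catch holds.
- colander_mid (a point): Steel colander, 220 mm across, 90 mm high: bystander. Point at its centre, 45 mm up.
- jug_mid (a point): White ceramic jug, 112 mm across and 150 mm high, with a handle: bystander. Point at its centre, 75 mm up.
- pillbox_mid (a point): Pill organiser with seven small flaps, 200 mm long (y), 45 mm wide, 29 mm high: bystander. Point at its centre, 13 mm up.
- spatula_grip (a point): Wooden spatula lying flat: bystander. Point on its handle.

How it is judged (in metres and radians):
On the way, in this order (a step that is already met when the one before it is completed fails the run):
1. the left lid is tugged up with about 3 N or more and its catch holds (value of joint strike_left above 0.0006 m and value of joint lid_left below 0.09 rad), for 0.2 s.
2. the middle lid is tugged up with about 3 N or more and its catch holds (value of joint strike_middle above 0.0006 m and value of joint lid_middle below 0.09 rad), for 0.2 s.
3. the right lid is tugged up with about 3 N or more and its catch holds (value of joint strike_right above 0.0006 m and value of joint lid_right below 0.09 rad), for 0.2 s.
At the end, for the whole second after the job is handed in: All three lids are shut, within 0.02 rad of level (2.4 mm at the knob), and no strike is drawn up by more than 0.4 mm (value of joint lid_left between -0.02 and 0.02 rad and value of joint each of strike_left, strike_middle, strike_right below 0.0004 m and value of joint lid_middle between -0.02 and 0.02 rad and value of joint lid_right between -0.02 and 0.02 rad); the robot touches nothing.
It fails at once if a lid is pressed more than 7.5 mm down at the knob, crushing its seal (value of joint any of lid_left, lid_middle, lid_right below -0.062 rad).
It fails at once if the colander is pushed more than 30 mm (distance of colander_mid from where it was at the start of the episode above 0.03 m).
It fails at once if the jug is pushed more than 30 mm (distance of jug_mid from where it was at the start of the episode above 0.03 m).
It fails at once if the pill organiser is pushed more than 30 mm (distance of pillbox_mid from where it was at the start of the episode above 0.03 m).
It fails at once if the spatula is pushed more than 30 mm (distance of spatula_grip from where it was at the start of the episode above 0.03 m).
It also fails if it takes over 72 s, if anything falls off the work surface, if the arm or the gripper's body presses on something with over 40 N, if the wrist force passes 120 N, or if a joint passes its speed limit or range.

## Robot

A 6-joint arm with a two-finger parallel gripper is mounted at the origin on the work surface. World frame = base frame: x ahead of the robot, y to its left, z up, the work surface at z = 0. Lengths are in m, angles in degrees, forces in N, time in s.
With the tool pointing down it reaches from about 0.35 to 0.875 m from the base axis. Payload 4.2 kg.
Tool frame: the origin (TCP) lies midway between the tips of the shut fingers; the grasp point (between the pads) lies 19 mm behind it; y points along the fingers, z is the direction in which the jaws open and shut, and the axes are right-handed (so a half turn about y gives the same grasp; the last joint's range is limited). The gripper opens to 87 mm and grips with 3 to 60 N. Pads are 19 mm wide; open, the fingers measure 117 mm over their backs; the gripper's body (75 mm by 190 mm) begins 51 mm behind the grasp point.
Start: joints at [-57.09, 22.042, 0.453, 0, -68.411, -14.817], TCP at [0.194, -0.594, 0.223] pointing down, gripper open.
Joint ranges: [-179.83, 179.83], [-69.29, 118.12], [-61.27, 80.66], [-181.25, 117.63], [-171.15, -9.14], [-177.46, 177.46]. Speed limits (degrees/s): [159.86, 159.86, 180, 180, 180, 180].

## Interface

Orientations are given as [roll, pitch, yaw] about the fixed x, y, z axes, in that order (R = Rz(yaw) Ry(pitch) Rx(roll)).
In Python, from workcell import env gives the robot as it stands. The module is installed in compiled form; this text tells all that it offers. Calls block until the motion is done:
- env.goto(position, orientation): joint-space move of the TCP to a pose.
- env.move_straight(position, rotation=None, rate=0.15, force_limit=None): straight line of the TCP; rotation=None keeps the orientation; rate is the mean speed in m/s. With force_limit (N) it stops when the force on the tool has changed by that much, and returns True; else False.
- env.set_joints(angles): joint-space move.
- env.gripper_to(opening, grasp_force=None): opening from 0.0 (shut) to 1.0 (fully open); grasp_force is the grip in N (None keeps the last); returns when the fingers have stopped.
- env.dwell(seconds).
- env.inverse_kinematics(position, orientation): joint angles nearest the present ones, or None.
- env.read_state(): the state.
- env.grab_frame(name): name is "scene" or "top" or "wrist"; returns a dict with "image" (384x512x3 uint8, blue, green, red), "fx", "fy", "cx", "cy" (pixels), "D" ([k1, k2, p1, p2, k3] as OpenCV has them; the pictures are not rectified), "position" and "orientation" of the camera in the world. Camera axes: x right, y up, looking along -z (the intrinsics and any distortion apply to the point x, -y, -z); pixel columns grow to the right and rows downward; lengths in m; the calibration is good to about 2 mm. A picture is of the moment at which its call begins. There is no depth.
A pose or a line that the arm cannot do raises env.Unreachable and nothing moves.
- env.close_job(): hands the job in, once; it reports no verdict.
Trained networks look in a picture, given as the dict that the camera call returned (one of the last four; its "shot" number tells which), for a name from the list of things; names that differ only in an ending like _2 or _b are one class to them, and where a whole thing is asked for, a point or a joint stands for the part that bears it (a point fixed in the world has none). Each returns a list of dicts, best first, with "score" (0 to 1); they miss things now and then, are a little off and sometimes report something else, mostly with a low value. They report only what shows in the picture. A call takes as long as a camera call.
- env.search_frame(picture, thing): "xyz" ([x, y, z] in m, in world coordinates, good to about 4 mm: the middle of the surface that is visible of it).
- env.trace(picture, thing): "mask" (384x512 bool, what is visible of it).
The state is a dict: "clock": time; "joint_positions": joint angles; "qvel": joint speeds; "joint_torque": joint torques, N m; "position": TCP position; "tool_rot": TCP orientation; "force": force on the tool from outside, world axes, zero at the start; "wrist_torque": the same for the moment, N m; "opening": opening from 0.0 (shut) to 1.0 (fully open).
Only numpy, scipy, OpenCV 4.12 (cv2) and the standard library are available. Lean on these libraries where they do the work, as an engineer would, in place of code of your own. Each camera call takes 0.05 s, during which the arm holds its last target.

## Working session

There is one attempt and no reset: what is moved stays moved. The work goes in short steps, each a Python script; the robot and the scene stay as the last script left them, time stands still between calls to the robot, and variables do not carry over. Pictures are saved under pics/ and viewed, and the job is handed in when it is done.

```bash
mkdir -p pics
python3 - <<'E'
from workcell import env
import cv2
s=env.read_state(); print(s['clock'],s['position'],s['tool_rot'],s['force'],s['opening'])
for n in ['scene','top']:
    f=env.grab_frame(n); cv2.imwrite(f'pics/{n}1.png',f['image'])
    print(n,f['position'],f['orientation'],f['fx'],f['D'])
    for t in ['grip_left','grip_middle','grip_right','caddy','jug_mid','colander_mid','pillbox_mid','spatula_grip']:
        r=env.search_frame(f,t); print(t,[(x['score'],[round(v,4) for v in x['xyz']]) for x in r[:4]])
print(env.read_state()['clock'])
E
```

```text
0.0 [ 0.1939085  -0.59351202  0.22143623] [-8.98713698e+01  6.79349729e-03  1.80811431e+01] [-0.4975623  -0.11876686 -0.87557302] 1.0020013538948551
scene [1.01190221 0.54178216 0.8282305 ] [ 44.16857056   0.29980173 144.77899988] 369.8188322008678 [-0.09816812  0.          0.          0.          0.        ]
grip_left [(0.97, [0.5187, 0.1493, 0.0895])]
grip_middle [(0.68, [0.5187, 0.039, 0.0897])]
grip_right [(0.75, [0.5216, -0.0667, 0.09])]
caddy [(0.69, [0.5437, 0.0748, 0.0887])]
jug_mid [(0.89, [0.5924, 0.4123, 0.1014])]
colander_mid [(0.63, [0.4641, -0.4816, 0.0544])]
pillbox_mid [(0.88, [0.4117, 0.3873, 0.0304])]
spatula_grip [(0.76, [0.6806, 0.0637, 0.0036])]
top [ 0.53296395 -0.02241625  1.03197948] [  5.09405414  -0.78234978 -88.66514398] 353.6806150950435 [-0.10012129  0.          0.          0.          0.        ]
grip_left [(0.82, [0.512, 0.1379, 0.0858])]
grip_middle [(0.88, [0.5154, 0.0353, 0.0886])]
grip_right [(0.74, [0.5173, -0.0745, 0.0875])]
caddy [(0.65, [0.5155, 0.0347, 0.0926])]
jug_mid [(0.59, [0.6019, 0.4339, 0.0978])]
colander_mid [(0.9, [0.4752, -0.4671, 0.0443]), (0.46, [0.5101, 0.1398, 0.0878])]
pillbox_mid [(0.96, [0.3964, 0.3776, 0.0326])]
spatula_grip [(0.7, [0.6772, 0.0591, 0.0064])]
0.9
```

View pics/scene1.png

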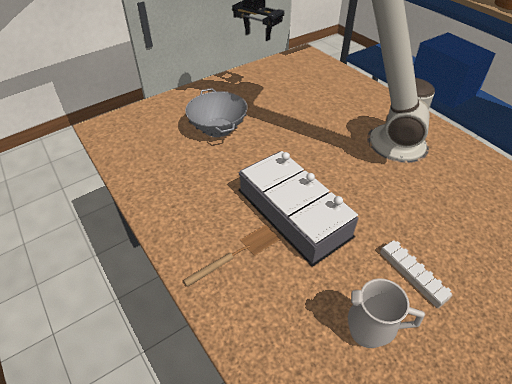

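View pics/top1.png

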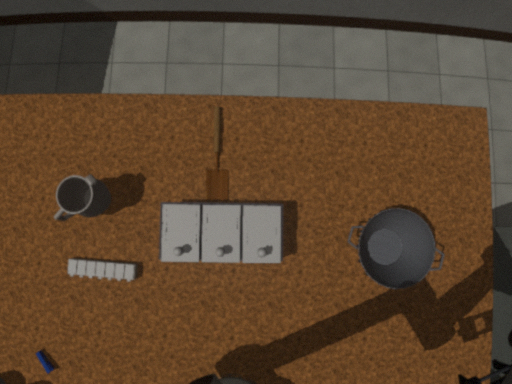

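The scene view shows three knobs at about (338,201), (311,178) and (286,156), left to right. In the top view they are at about (181,251), (222,251) and (263,252). I'll zoom in and triangulate them.

Run:
```python
import cv2,numpy as np
a=cv2.imread('pics/scene1.png')[140:225,265:365]; b=cv2.imread('pics/top1.png')[195:275,155:290]
a=cv2.resize(a,None,fx=5,fy=5,interpolation=cv2.INTER_CUBIC); b=cv2.resize(b,None,fx=5,fy=5,interpolation=cv2.INTER_CUBIC)
cv2.imwrite('pics/za.png',a);cv2.imwrite('pics/zb.png',b)
```

```text
(no output)
```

View pics/za.png

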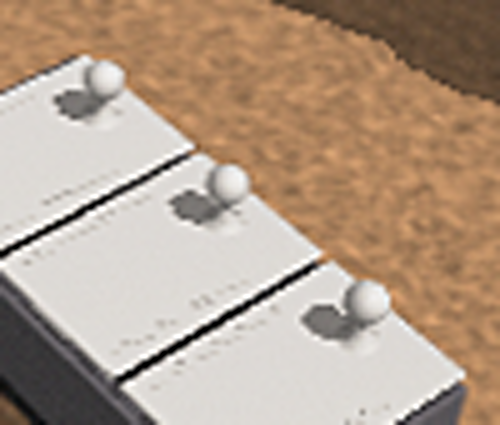

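View pics/zb.png

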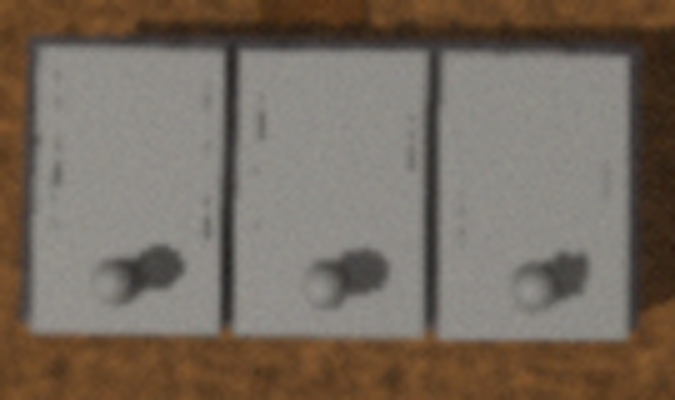

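```bash
cat > h.py <<'E'
import numpy as np,cv2
from scipy.spatial.transform import Rotation as R
def ray(f,u,v):
    K=np.array([[f['fx'],0,f['cx']],[0,f['fy'],f['cy']],[0,0,1]])
    p=cv2.undistortPoints(np.array([[[u,v]]],float),K,np.array(f['D'])).ravel()
    d=R.from_euler('xyz',f['orientation'],degrees=True).apply([p[0],-p[1],-1]); return np.array(f['position']),d/np.linalg.norm(d)
def tri(rays):
    A=sum(np.eye(3)-np.outer(d,d) for _,d in rays); b=sum((np.eye(3)-np.outer(d,d))@o for o,d in rays)
    x=np.linalg.solve(A,b); return x,[np.linalg.norm(np.cross(x-o,d)) for o,d in rays]
E
python3 - <<'E'
from workcell import env
from h import *
S=env.grab_frame('scene');T=env.grab_frame('top')
z=lambda p,o:((p[0]+.5)/5-.5+o[0],(p[1]+.5)/5-.5+o[1])
P=[]
for n,a,b in [('L',(367,302),(116,281)),('M',(229,184),(327,285)),('R',(104,78),(535,287))]:
    x,r=tri([ray(S,*z(a,(265,140))),ray(T,*z(b,(155,195)))]);P.append(x);print(n,x.round(4),np.round(r,4))
P=np.array(P);d=P[0]-P[2];print(np.degrees(np.arctan2(-d[0],d[1])),np.linalg.norm(d))
# lid edges at z .09 in top: near corners
for c in [(28,332),(632,340),(30,40),(634,48)]:
    o,dd=ray(T,*z(c,(155,195)));print(c,(o+dd*(0.088-o[2])/dd[2]).round(4))
E
```

```text
L [0.466  0.1443 0.1185] [0.0002 0.0002]
M [0.4666 0.0361 0.1184] [0.0002 0.0002]
R [ 0.4686 -0.0708  0.1207] [0.0003 0.0003]
0.6796083004344355 0.21506097161640386
(28, 332) [0.4353 0.196  0.088 ]
(632, 340) [ 0.4391 -0.1243  0.088 ]
(30, 40) [0.5905 0.2012 0.088 ]
(634, 48) [ 0.5942 -0.1228  0.088 ]
```

Run:
```python
from workcell import env
from h import *
env.goto([0.4655,0.1443,0.20],[-90,0,0.8])
s=env.read_state(); print(s['clock'],s['position'],s['tool_rot'],s['force'])
f=env.grab_frame('wrist'); cv2.imwrite('pics/w1.png',f['image']); print(f['position'],f['orientation'])
# project estimated knobs
Ri=R.from_euler('xyz',f['orientation'],degrees=True).inv()
for p in [[.466,.1443,.1185],[.4666,.0361,.1184],[.4686,-.0708,.1207]]:
    c=Ri.apply(np.array(p)-f['position']); q=np.array([[c[0],-c[1],-c[2]]])
    K=np.array([[f['fx'],0,f['cx']],[0,f['fy'],f['cy']],[0,0,1]])
    print(cv2.projectPoints(q,np.zeros(3),np.zeros(3),K,np.array(f['D']))[0].ravel().round(1), c.round(3))
```

```text
3.775 [0.46567923 0.14385329 0.20000061] [-9.00037251e+01 -3.50503675e-04  7.51031337e-01] [-0.54972302  0.02758776 -0.06490132]
[0.38569934 0.14176213 0.3630956 ] [-1.68859483e+01 -4.47735347e-02  9.08145670e+01]
[252.2 197.2] [ 0.001 -0.006 -0.257]
[117.2 196.2] [-0.107 -0.005 -0.257]
[-22.1 197.8] [-0.214 -0.006 -0.255]
```

View pics/w1.png

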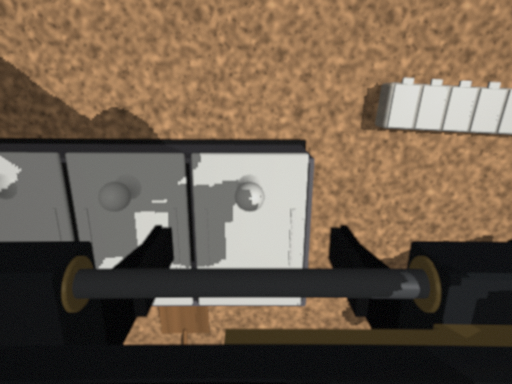

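The wrist view has the left knob at (249,196), predicted at (252,197), which is about 2 mm off along the jaws. The middle knob is at (115,196), predicted (117,196). That's good enough, so I'll grasp.

```bash
cat >> h.py <<'E'
from workcell import env
def st(l):
    s=env.read_state(); print(l,round(s['clock'],2),np.round(s['position'],4),np.round(s['force'],2),round(s['opening'],3)); return s
E
python3 - <<'E'
from h import *
print(env.move_straight([0.4655,0.1455,0.1005],rate=0.1,force_limit=6))
st('down')
env.gripper_to(0.15,40)
st('grip'); env.dwell(0.2); st('')
E
```

```text
False
down 4.97 [0.466  0.1458 0.1011] [ 0.16 -0.42  0.04] 0.999
grip 6.05 [0.4652 0.143  0.1002] [ 2.77 -8.96 -0.6 ] 0.247
 6.25 [0.4652 0.143  0.1003] [ 2.97 -8.88 -0.04] 0.254
```

Run:
```python
from h import *
env.move_straight([0.4655,0.1428,0.1005],rate=0.03); s=st('recentre')
r=env.move_straight([0.4655,0.1428,0.1115],rate=0.015,force_limit=7.0); st(f'tug {r}')
env.dwell(0.3); st('held')
```

```text
recentre 6.5 [0.4654 0.1427 0.1005] [-0.31  0.17 -0.59] 0.256
tug True 6.9 [0.4664 0.1427 0.1039] [ 1.76 -0.   -2.62] 0.248
held 7.2 [0.4661 0.1427 0.1031] [ 2.21  1.86 -2.11] 0.251
```

Run:
```python
from h import *
for z in (0.105,0.107,0.109,0.111,0.1135):
    r=env.move_straight([0.4655,0.1428,z],rate=0.02,force_limit=8.0); env.dwell(0.15); s=st(f'tug {z} {r}')
    if s['force'][2]<-7: break
```

```text
tug 0.105 False 7.6 [0.4667 0.1428 0.1053] [ 5.68 -1.84 -3.04] 0.253
tug 0.107 False 8.0 [0.4674 0.1428 0.1074] [ 7.78 -2.17 -3.13] 0.254
tug 0.109 False 8.4 [0.4681 0.1429 0.1095] [ 9.83 -3.77 -5.46] 0.253
tug 0.111 False 8.8 [0.4688 0.1429 0.1116] [11.78 -4.29 -6.12] 0.25
tug 0.1135 False 9.22 [0.4693 0.1429 0.1141] [13.6  -5.3  -8.32] 0.247
```

The left lid is free: x shifted by 3.9 mm along the hinge arc, and z rose 13 mm with only about 8 N. I'll lower it and press in steps.

```bash
cat >> h.py <<'E'
def press(x,y,z0,fmax=14.5,smax=0.0055):
    env.move_straight([x,y,z0],rate=0.04); env.dwell(0.1); s=st('shut')
    zz=z0
    while True:
        zz-=0.001
        env.move_straight([x,y,zz],rate=0.015); s=st(f'press {zz:.4f}')
        if s['force'][2]>fmax or z0-s['position'][2]>smax or z0-zz>0.011: break
    env.dwell(0.2); st('pressed')
    env.move_straight([x,y,z0],rate=0.04); env.dwell(0.1); st('back')
E
python3 - <<'E'
from h import *
press(0.4655,0.1428,0.1005)
E
```

```text
shut 9.8 [0.465  0.1426 0.1005] [-0.81  0.52  0.55] 0.249
press 0.0995 10.05 [0.4648 0.1426 0.0996] [-5.18  0.81  4.11] 0.254
press 0.0985 10.3 [0.4646 0.1426 0.099 ] [-6.28  1.65  7.95] 0.252
press 0.0975 10.55 [0.4645 0.1426 0.0983] [-7.96  1.8  10.25] 0.249
press 0.0965 10.8 [0.4643 0.1426 0.0976] [-8.73  1.41 12.34] 0.25
press 0.0955 11.05 [0.4642 0.1426 0.0968] [-9.82  2.08 14.46] 0.249
press 0.0945 11.3 [0.464  0.1426 0.0961] [-11.04   1.67  16.43] 0.254
pressed 11.5 [0.464  0.1425 0.0961] [-10.74   2.4   16.13] 0.251
back 11.9 [0.4649 0.1426 0.1   ] [-5.74  1.57  2.11] 0.253
```

```bash
cat >> h.py <<'E'
def tug(x,y,z0,f=7.5,lmax=0.011,step=0.0015):
    # returns True if held
    dz=0
    while dz<lmax:
        dz+=step
        env.move_straight([x+0.28*dz,y,z0+dz],rate=0.02); s=st(f'tug {dz*1e3:.1f}')
        if s['force'][2]<-f: break
    if s['force'][2]<-f:
        env.dwell(0.6); st('held')
    return s['force'][2]<-f
E
python3 - <<'E'
from h import *
print(tug(0.465,0.1427,0.1005))
E
```

```text
tug 1.5 12.15 [0.4654 0.1426 0.1017] [-2.78  0.46 -0.53] 0.247
tug 3.0 12.4 [0.4657 0.1426 0.103 ] [-0.43  1.43 -3.45] 0.251
tug 4.5 12.65 [0.4661 0.1426 0.1044] [-0.93  1.36 -6.62] 0.252
tug 6.0 12.9 [0.4665 0.1426 0.1059] [  1.72   1.23 -11.47] 0.253
held 13.5 [0.4666 0.1427 0.1064] [  2.3    0.95 -13.39] 0.249
True
```

Run:
```python
from h import *
x,y,z=0.465,0.1427,0.1005
env.move_straight([x+.0012,y,z+0.0042],rate=0.02);env.dwell(0.2);st('h'); env.dwell(0.55); st('h')
env.move_straight([x,y,z],rate=0.03);env.dwell(0.1);st('rel')
env.gripper_to(0.9); env.dwell(0.1); st('open')
env.move_straight([x,y,0.17],rate=0.15)
env.move_straight([0.4665,0.0348,0.17],rate=0.2)
env.move_straight([0.4665,0.0348,0.1005],rate=0.12,force_limit=6); st('down')
env.gripper_to(0.15,40); st('grip')
```

```text
h 13.95 [0.4662 0.1427 0.105 ] [-0.09  0.76 -8.89] 0.255
h 14.5 [0.4662 0.1427 0.1047] [-0.48  0.59 -6.77] 0.254
rel 14.89 [0.4652 0.1427 0.1011] [-2.29 -0.94  0.93] 0.247
open 16.13 [0.465  0.1427 0.1005] [-0.42  0.66 -0.56] 0.893
down 18.17 [0.4671 0.0354 0.101 ] [-0.21  0.9   0.09] 0.899
grip 19.14 [0.4665 0.0347 0.1005] [ 1.02 -0.32  0.19] 0.254
```

The left catch held 7–9 N, and that lid is released. Next is the middle lid.

Run:
```python
from h import *
print(tug(0.4665,0.0348,0.1005,f=5.5,step=0.001))
```

```text
tug 1.0 19.39 [0.4667 0.0347 0.1014] [ 1.78 -0.8  -1.76] 0.249
tug 2.0 19.64 [0.4671 0.0347 0.1025] [ 0.45 -1.15 -1.66] 0.256
tug 3.0 19.89 [0.4673 0.0347 0.1035] [ 0.95 -1.16 -2.15] 0.251
tug 4.0 20.14 [0.4676 0.0348 0.1045] [ 0.48 -2.5  -1.97] 0.252
tug 5.0 20.39 [0.4679 0.0348 0.1055] [ 1.19 -1.36 -2.79] 0.251
tug 6.0 20.64 [0.4683 0.0348 0.1066] [ 2.11 -1.77 -0.92] 0.251
tug 7.0 20.89 [0.4686 0.0348 0.1076] [ 1.76 -3.46 -1.76] 0.253
tug 8.0 21.14 [0.4689 0.0348 0.1086] [ 3.13 -2.2  -3.53] 0.251
tug 9.0 21.39 [0.4693 0.0348 0.1096] [ 3.13 -2.28 -2.48] 0.25
tug 10.0 21.64 [0.4696 0.0348 0.1106] [ 3.4  -4.2  -2.02] 0.251
tug 11.0 21.89 [0.4699 0.0348 0.1116] [ 3.77 -4.13 -3.94] 0.248
False
```

Clearly free. I'll press it and tug again.

Run:
```python
from h import *
press(0.4665,0.0348,0.1005)
print(tug(0.4665,0.0348,0.1005,f=6.5,step=0.001))
```

```text
shut 22.43 [0.4665 0.0348 0.1006] [ 2.55 -3.1  -0.88] 0.254
press 0.0995 22.68 [0.4663 0.0348 0.0998] [ 0.14 -1.8   2.75] 0.252
press 0.0985 22.93 [0.4662 0.0348 0.0991] [-2.71 -2.37  6.38] 0.254
press 0.0975 23.18 [0.466  0.0347 0.0985] [-3.21 -1.92 10.85] 0.253
press 0.0965 23.43 [0.4658 0.0347 0.0977] [-4.58 -1.48 12.22] 0.248
press 0.0955 23.68 [0.4657 0.0347 0.097 ] [-6.29 -1.69 15.17] 0.254
pressed 23.88 [0.4657 0.0347 0.097 ] [-5.99 -1.19 14.69] 0.249
back 24.25 [0.4664 0.0348 0.1001] [ 1.38 -2.52  1.08] 0.253
tug 1.0 24.5 [0.4666 0.0348 0.1011] [ 1.96 -3.03 -1.07] 0.251
tug 2.0 24.75 [0.4669 0.0348 0.1022] [ 2.39 -2.83 -2.83] 0.254
tug 3.0 25.0 [0.4672 0.0348 0.1032] [ 3.16 -2.86 -5.29] 0.251
tug 4.0 25.25 [0.4674 0.0348 0.1041] [ 3.65 -2.24 -7.75] 0.253
held 25.85 [0.4676 0.0348 0.1044] [ 3.53 -3.58 -9.07] 0.25
True
```

It holds at about 8–9 N. Releasing it and going to the right lid.

Run:
```python
from h import *
x,y,z=0.4665,0.0348,0.1005
env.move_straight([x,y,z],rate=0.03);env.dwell(0.1);st('rel')
env.gripper_to(0.9); env.dwell(0.1)
env.move_straight([x,y,0.17],rate=0.15)
x,y=0.4678,-0.0728
env.move_straight([x,y,0.17],rate=0.2)
env.move_straight([x,y,0.1005],rate=0.12,force_limit=6); st('down')
env.gripper_to(0.15,40); st('grip')
print(tug(x,y,0.1005,f=6.5,step=0.001))
```

```text
rel 26.24 [0.4666 0.0348 0.101 ] [ 0.26 -3.89 -1.38] 0.25
down 29.52 [ 0.4685 -0.0724  0.101 ] [-0.36 -0.7   0.28] 0.9
grip 30.49 [ 0.4678 -0.0732  0.1005] [ 0.2  -3.71 -0.2 ] 0.255
tug 1.0 30.74 [ 0.468  -0.0731  0.1015] [ 2.13 -4.73 -1.36] 0.248
tug 2.0 30.99 [ 0.4683 -0.0732  0.1025] [ 0.18 -5.16 -1.38] 0.251
tug 3.0 31.24 [ 0.4686 -0.0732  0.1034] [ 1.04 -5.54 -1.84] 0.253
tug 4.0 31.49 [ 0.4689 -0.0731  0.1044] [ 1.18 -5.42 -2.44] 0.25
tug 5.0 31.74 [ 0.4692 -0.0731  0.1054] [ 1.65 -5.29 -2.09] 0.248
tug 6.0 31.99 [ 0.4695 -0.0731  0.1064] [ 0.49 -4.99 -2.77] 0.249
tug 7.0 32.24 [ 0.4698 -0.0731  0.1074] [ 1.99 -4.86 -2.2 ] 0.253
tug 8.0 32.49 [ 0.4701 -0.0731  0.1084] [ 1.79 -5.32 -2.32] 0.251
tug 9.0 32.74 [ 0.4705 -0.0731  0.1094] [ 2.97 -5.62 -2.85] 0.252
tug 10.0 32.99 [ 0.4708 -0.0731  0.1104] [ 1.59 -5.48 -3.26] 0.252
tug 11.0 33.24 [ 0.4712 -0.0731  0.1113] [ 1.98 -5.58 -3.3 ] 0.25
False
```

Run:
```python
from h import *
x,y=0.4678,-0.0732
press(x,y,0.1005)
print(tug(x,y,0.1005,f=6.5,step=0.001))
```

```text
shut 33.77 [ 0.4678 -0.0732  0.1006] [ 0.89 -4.17 -0.52] 0.249
press 0.0995 34.02 [ 0.4676 -0.0732  0.0997] [-1.33 -3.39  3.04] 0.252
press 0.0985 34.27 [ 0.4674 -0.0732  0.0989] [-2.59 -2.07  5.44] 0.254
press 0.0975 34.52 [ 0.4672 -0.0732  0.0981] [-3.39 -1.65  7.49] 0.254
press 0.0965 34.77 [ 0.467  -0.0733  0.0974] [-5.45 -1.35 10.84] 0.248
press 0.0955 35.02 [ 0.4669 -0.0733  0.0966] [-5.12 -1.06 12.01] 0.25
press 0.0945 35.27 [ 0.4667 -0.0733  0.0958] [-6.64 -1.26 13.15] 0.252
press 0.0935 35.52 [ 0.4665 -0.0733  0.0951] [-7.65 -0.42 16.43] 0.249
pressed 35.73 [ 0.4665 -0.0733  0.0951] [-8.2  -0.18 16.39] 0.249
back 36.15 [ 0.4677 -0.0732  0.1001] [-0.75 -3.29  0.31] 0.253
tug 1.0 36.4 [ 0.4679 -0.0732  0.1011] [ 0.15 -3.73 -1.38] 0.25
tug 2.0 36.65 [ 0.4682 -0.0732  0.1022] [ 1.28 -3.59 -2.64] 0.254
tug 3.0 36.9 [ 0.4685 -0.0732  0.1032] [ 1.43 -4.72 -4.98] 0.251
tug 4.0 37.15 [ 0.4687 -0.0732  0.1041] [ 3.01 -3.65 -7.96] 0.252
held 37.75 [ 0.4689 -0.0732  0.1044] [ 3.06 -4.08 -8.32] 0.244
True
```

Holding at about 8 N. Release, retreat and a final look.

Run:
```python
from h import *
x,y=0.4678,-0.0732
env.move_straight([x,y,0.1005],rate=0.03);env.dwell(0.1);st('rel')
env.gripper_to(0.9); env.dwell(0.1)
env.move_straight([x,y,0.2],rate=0.15)
env.move_straight([0.40,-0.2,0.30],rate=0.2); env.dwell(0.3); st('end')
f=env.grab_frame('scene'); a=cv2.imread('pics/scene1.png')
cv2.imwrite('pics/s2.png',f['image'])
c=f['image'][135:270,230:365]; b=a[135:270,230:365]
cv2.imwrite('pics/cmp.png',cv2.resize(np.hstack([b,c]),None,fx=2.9,fy=2.9))
```

```text
rel 38.14 [ 0.4679 -0.0732  0.101 ] [ 0.98 -3.43 -1.18] 0.249
end 41.52 [ 0.4002 -0.1996  0.2996] [ 0.36 -0.47 -0.28] 0.903
```

View pics/s2.png

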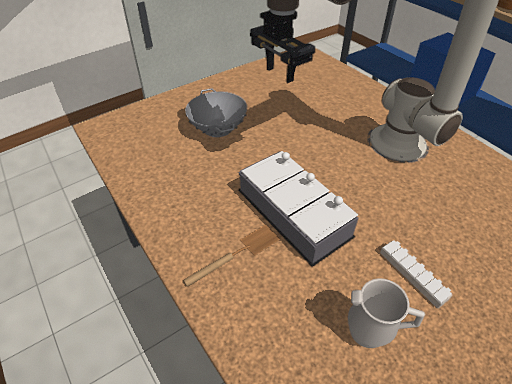

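View pics/cmp.png

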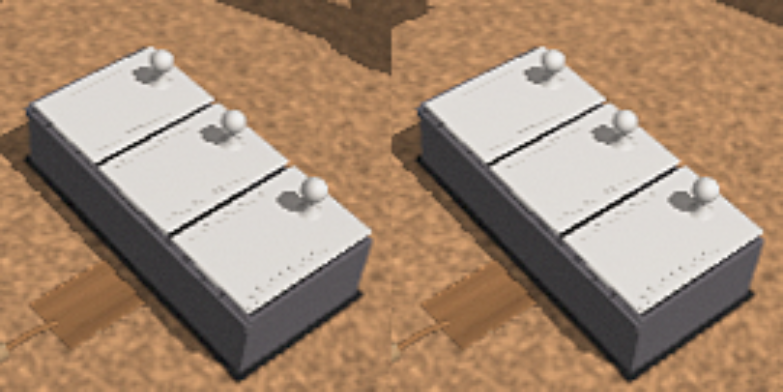

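All three lids are down, with the knobs at the same pixels as at the start: (338,201), (311,178) and (286,156). The colander, jug, pillbox and spatula haven't moved, and the gripper is clear.

```bash
python3 -c "
from workcell import env
env.close_job(); print(env.read_state()['clock'])"
```

```text
the job is handed in; nothing more can be done
the job is handed in; nothing more can be done
```

All three lids gave on the first tug, so none of the catches had caught. I pressed each lid once, and each catch then held on the second tug. I worked left, middle, right, and handed the job in at about 41.6 s.

| Lid | Press force | Sink at the knob | Second tug |
|---|---|---|---|
| Left | about 16 N | 4.4 mm | held at 7–9 N, after a 13 N peak |
| Middle | about 15 N | 3.5 mm | held at 8–9 N |
| Right | about 16 N | 5.4 mm | held at about 8 N |

- **Over the asked range:** the left lid's second tug reached about 13 N, held for about 0.6 s. I backed it off and held 7–9 N for another half second. The catch held throughout.
- **Under the asked range:** the first tugs on the middle and right lids reached only about 4 N, because the lids simply lifted.
- **False stop:** the first force-limited tug on the left lid stopped early while the steady pull was only about 2 N. I carried on in steps until it was clear the lid was free.
- **Final check:** the last picture shows all three lids down with the knobs where they started, the things around the caddy unmoved, and the open gripper clear of everything. The camera cannot confirm the catches, so that rests on the tugs.

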